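# Restock the breakfast caddy

### The job

Restock the breakfast caddy: stand the white jam pot with the slotted lid on the red coaster, the stainless milk pitcher on the blue one, the wooden pepper mill on the green one, and the white egg cup on the yellow one on the upper tier, each upright in the middle of its coaster and without tipping any over on the way. The brown honey pot and the copper pitcher do not belong on the caddy: leave them standing undisturbed where they are.

Things in the scene. Friction and masses are not known exactly. Their poses are not given: they have to be found in the camera images.
- jam_pot_center (a point): white porcelain jam pot with a closed white lid that has a black slot (16 x 8 mm) and a red knob: 62 mm across (lid 63 mm, foot 54 mm), sides straight from 12 to 52 mm, lid top at 59 mm, knob (20 mm wide) to 74 mm; about 0.25 kg. Point: on the axis, half-way up, 37 mm above the underside; z up
- milk_pitcher_center (a point): small bright stainless-steel milk pitcher: open round pitcher, body 58 mm across up to 45 mm high, then narrowing to a 48 mm neck at 60 mm and a 54 mm rim at 74 mm; wire handle on the +y side reaching 52 mm from the axis, little pouring lip on the -y side (to 37 mm from the axis, at rim height); wall 3 mm. Point: on the axis, half-way up, 37 mm above the underside; z up. Grip it across x, clear of handle and lip; about 0.18 kg
- pepper_mill_center (a point): small dark-wood pepper mill with a steel ball on top: foot 46 mm across, 38 mm across the waist (26 to 48 mm high), head 44 mm, 80 mm tall; about 0.15 kg. Point: on the axis, half-way up, 40 mm above the underside; z up
- egg_cup_center (a point): white empty egg cup: foot 46 mm across, stem 20 mm across from 12 to 20 mm high, open cup 46 mm across at 34 mm high widening to 50 mm at the rim, 60 mm tall; about 0.09 kg. Point: on the axis, half-way up, 30 mm above the underside; z up
- honey_pot_center (a point): look-alike, to be left alone: brown terracotta honey pot of the same shape and size as the jam pot, lid without slot, brown knob. Point: on the axis, 37 mm above the underside; z up
- copper_pitcher_center (a point): look-alike, to be left alone: copper-coloured pitcher of the same shape and size as the milk pitcher, handle on its +y side. Point: on the axis, 37 mm above the underside; z up
- coaster_red: red coaster, a thin round disc of 72 mm diameter and 3 mm thickness fixed on the lower tier of the chrome two-tier caddy. Origin: centre of its underside; its upper face is 3 mm higher; z up. Caddy: round lower tier of 330 mm diameter, its top 22 mm above the table, with a thin wire rail round its edge reaching 37 mm above the table; the three lower coasters lie 115 mm from the caddy's axis, 120 degrees apart, in any order. The caddy is locked and does not turn or slide
- coaster_blue: blue coaster, a thin round disc of 72 mm diameter and 3 mm thickness fixed on the lower tier of the chrome two-tier caddy. Origin: centre of its underside; its upper face is 3 mm higher; z up. Caddy: round lower tier of 330 mm diameter, its top 22 mm above the table, with a thin wire rail round its edge reaching 37 mm above the table; the three lower coasters lie 115 mm from the caddy's axis, 120 degrees apart, in any order. The caddy is locked and does not turn or slide
- coaster_green: green coaster, a thin round disc of 72 mm diameter and 3 mm thickness fixed on the lower tier of the chrome two-tier caddy. Origin: centre of its underside; its upper face is 3 mm higher; z up. Caddy: round lower tier of 330 mm diameter, its top 22 mm above the table, with a thin wire rail round its edge reaching 37 mm above the table; the three lower coasters lie 115 mm from the caddy's axis, 120 degrees apart, in any order. The caddy is locked and does not turn or slide
- coaster_yellow: yellow coaster, a thin round disc of 72 mm diameter and 3 mm thickness fixed on the upper tier of the chrome two-tier caddy. Origin: centre of its underside; its upper face is 3 mm higher; z up. The upper tier is a disc of 84 mm diameter on a post at the middle of the caddy, its top 75 mm above the table (53 mm above the lower tier)

How it is judged:
By the outcome, as a careful person would: the job done as asked, in the order asked, and still so for the second after the job is handed in, with the robot touching nothing.
It also fails if it takes over 115 s, if anything falls off the work surface, if the arm or the gripper's body presses on something with over 40 N, if the wrist force passes 120 N, or if a joint passes its speed limit or range.

### The arm

A 6-joint arm with a two-finger parallel gripper is mounted at the origin on the work surface. World frame = base frame: x ahead of the robot, y to its left, z up, the work surface at z = 0. Lengths are in mm, angles in rad, forces in N, time in s.
With the tool pointing down it reaches from about 350 to 875 mm from the base axis. Payload 4.2 kg.
Tool frame: the origin (TCP) lies between the finger pads; the fingertips stand 22 mm ahead of it and the grasp point (between the pads) lies 3 mm ahead of it (arm.finger_overhang is the distance from the TCP to the fingertips, in mm); z points along the fingers, y is the line along which they close (so a half turn about z gives the same grasp; the last joint's range is limited). The gripper opens to 87 mm and grips with 3 to 60 N. Pads are 19 mm wide; open, the fingers measure 117 mm over their backs; the gripper's body (75 mm by 190 mm) begins 51 mm behind the grasp point.
Start: joints at [-1.069, 0.385, 0.008, 0, -1.194, -0.259], TCP at [150.281, -606.642, 244.55] pointing down, gripper open.
Joint ranges: [-3.14, 3.14], [-1.21, 2.06], [-1.07, 1.41], [-3.16, 2.05], [-2.99, -0.16], [-3.1, 3.1]. Speed limits (rad/s): [2.79, 2.79, 3.14, 3.14, 3.14, 3.14].

### API

Orientations are given as a unit quaternion [x, y, z, w].
In Python, from workcell import arm gives the robot as it stands.
- The arm moves only by the tool drive_tool, never from a script. Its argument "moves" is a list of rows, each a list of 3 entries, a list of its own where there are three numbers: the shift along the tool's x, y, z in m, then the turn about the tool's z in degrees, then the finger opening in m, from 0 to 0.087. A call has exactly 10 rows; each row is the pose to reach, as a shift and turn from the pose commanded when the call began, along the tool's axes at that moment; what a row does not reach only later rows make up. A row lasts 1/10 s, in which the tool goes at most 50 mm and 8.59 degrees, less where a joint would pass 70% of its speed; a pose out of reach is approached as far as the arm can. A call with a gripper value outside its range is refused whole. The fingers move at their own pace and stop on an object; "squeeze" is the grip in N (left out, the last holds). Time passes only in rows, so rows that repeat a pose let the fingers close, or fill a call up. It gives the time, the measured TCP pose, the force, the opening and the grip force at its end, in the units of the state.
- arm.sense(): the state, without advancing time (a new reading comes with each control period).
- arm.camera(name): name is "scene" or "side" or "wrist"; returns a dict with "pixels" (400x640x3 uint8, red, green, blue), "mtx" (3x3 intrinsics, pixels), "dist" ([k1, k2, p1, p2, k3] as OpenCV has them; the pictures are not rectified), "eye" and "orientation" of the camera in the world; the wrist camera has in their place "tool_from_camera" (4x4, takes a point from camera to tool coordinates, whose origin is the TCP and whose axes are the flange's). Camera axes: x right, y down, z forward; pixel columns grow to the right and rows downward; lengths in mm; the calibration is good to about 2 mm. A picture is of the moment at which its call begins: read the wrist's pose just before it. There is no depth.
- arm.job_done(): hands the job in; it is judged then, once.
The state is a dict: "t": time; "qpos": joint angles; "qvel": joint speeds; "joint_torque": joint torques, N m; "ee_pos": TCP position; "tcp_rot": TCP orientation; "wrist_force": force on the tool from outside, world axes, zero at the start; "moment": the same for the moment, N m; "gripper_width": finger opening in mm; "grasp_force": force on a finger pad.
Only numpy, scipy, OpenCV 4.12 (cv2) and the standard library are available. Lean on these libraries where they do the work, as an engineer would, in place of code of your own. Each camera call takes 0.05 s, during which the arm holds its last target. There are 200 camera calls.

## Working session

There is one attempt and no reset: what is moved stays moved. The work goes in short steps, Python scripts to look and compute and a tool call to move; the robot and the scene stay as the last step left them, time stands still between calls to the robot, and variables do not carry over. Pictures are saved under pics/ and viewed, at most 14 in all, crops included, and the job is handed in when it is done.

Besides the shell and the picture viewer there is one more tool, called by a JSON object that holds its "api" and its "payload", one argument or row to a line. drive_tool: Moves the arm, as the interface text tells. Its arguments: {"type":"object","properties":{"moves":{"type":"array"},"squeeze":{"type":"number"}},"required":["moves"]}

```bash
ls; mkdir -p pics; cat > h.py <<'E'
import numpy as np, cv2, json
from scipy.spatial.transform import Rotation as R
from workcell import arm
def cam(name):
    s=arm.sense(); c=arm.camera(name)
    if name=="wrist":
        T=np.eye(4); T[:3,:3]=R.from_quat(s["tcp_rot"]).as_matrix(); T[:3,3]=s["ee_pos"]
        T=T@np.array(c["tool_from_camera"]); c["E"]=T[:3,3]; c["M"]=T[:3,:3]
    else:
        c["E"]=np.array(c["eye"]); o=np.array(c["orientation"]); c["M"]=o if o.shape==(3,3) else R.from_quat(o).as_matrix()
    return c
def ray(c,uv,z):
    p=cv2.undistortPoints(np.array(uv,float).reshape(-1,1,2),np.array(c["mtx"]),np.array(c["dist"])).reshape(-1,2)
    d=np.c_[p,np.ones(len(p))]@c["M"].T
    return c["E"]+d*((z-c["E"][2])/d[:,2])[:,None]
def proj(c,P):
    return cv2.projectPoints((np.array(P,float).reshape(-1,3)-c["E"])@c["M"],np.zeros(3),np.zeros(3),np.array(c["mtx"]),np.array(c["dist"]))[0].reshape(-1,2)
def save(c,n): cv2.imwrite("pics/"+n+".png",c["pixels"][:,:,::-1])
E
python3 - <<'E'
from h import *
for n in ("scene","side","wrist"):
    c=cam(n); save(c,n+"0"); print(n,c["E"].round(),c["M"].round(2).tolist(),np.array(c["mtx"]).round().tolist())
print(arm.sense())
E
```

```text
pics
scene [1015.  435.  863.] [[-0.66, 0.55, -0.51], [0.75, 0.48, -0.45], [-0.01, -0.68, -0.73]] [[397.0, 0.0, 321.0], [0.0, 397.0, 199.0], [0.0, 0.0, 1.0]]
side [208. 854. 631.] [[-0.94, -0.16, 0.29], [-0.33, 0.49, -0.81], [-0.01, -0.86, -0.51]] [[406.0, 0.0, 314.0], [0.0, 406.0, 202.0], [0.0, 0.0, 1.0]]
wrist [  77. -624.  384.] [[-0.24, 0.93, 0.27], [0.97, 0.23, 0.07], [0.0, 0.28, -0.96]] [[352.0, 0.0, 325.0], [0.0, 352.0, 196.0], [0.0, 0.0, 1.0]]
{'t': 0.15, 'qpos': array([-1.06940904e+00,  3.85387148e-01,  6.95564784e-03, -3.90313270e-04,
       -1.19399926e+00, -2.58619094e-01]), 'qvel': array([-0.00089756, -0.00220148,  0.00572177,  0.00058657, -0.00012066,
       -0.0015854 ]), 'joint_torque': array([-7.68159025e-04, -3.91051698e+01,  1.87587333e+01,  4.22230303e+00,
        1.24249718e-02, -1.34174338e-04]), 'ee_pos': array([ 150.1826347 , -606.26010414,  243.70703665]), 'tcp_rot': array([-1.21014768e-01,  9.92650354e-01,  8.26205721e-04, -1.34657844e-04]), 'wrist_force': array([-0.18851475,  0.81254837, -0.34080236]), 'moment': array([0.04106617, 0.00095627, 0.00083019]), 'grasp_force': 0.0, 'gripper_width': 86.9365149992775}
```

View pics/scene0.png

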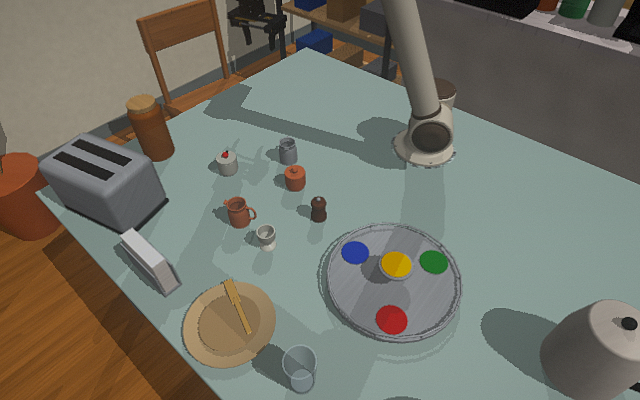

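View pics/side0.png

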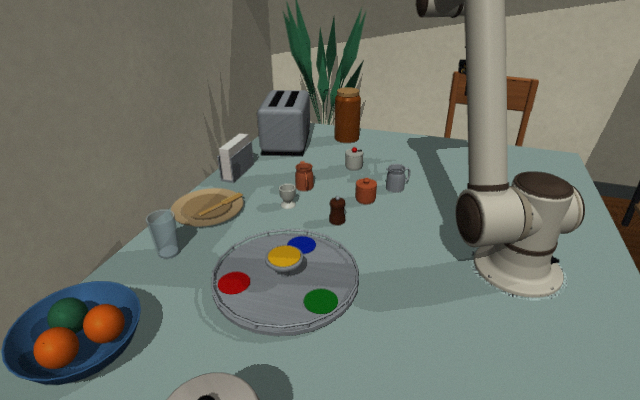

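The scene view shows the jam pot (227,162), milk pitcher (288,151), honey pot (295,178), copper pitcher (238,212), egg cup (265,237) and mill (319,209). The coasters are blue (355,252), yellow (397,264), green (433,262) and red (391,320). The side view shows the same objects: jam (354,158), milk (396,178), honey (366,190), copper (304,176), egg cup (288,195) and mill (337,210).

```bash
cat > m0.py <<'E'
from h import *
boxes={'scene':{'red':(391,320),'blue':(355,252),'green':(433,262),'yellow':(397,264)},'side':{'red':(235,282),'blue':(301,244),'green':(321,301),'yellow':(284,257)}}
objs={'scene':dict(jam=(227,162),milk=(288,151),honey=(295,178),copper=(238,212),egg=(265,237),mill=(319,209)),'side':dict(jam=(354,158),milk=(396,178),honey=(366,190),copper=(304,176),egg=(288,195),mill=(337,210))}
hz=dict(jam=37,milk=37,honey=37,copper=37,egg=30,mill=40)
for n in ('scene','side'):
    c=cam(n); im=c["pixels"].astype(int); hsv=cv2.cvtColor(c["pixels"],cv2.COLOR_RGB2HSV)
    for k,(u,v) in boxes[n].items():
        h0=int(hsv[v,u,0]); dh=np.abs((hsv[:,:,0].astype(int)-h0+90)%180-90)
        m=((dh<10)&(hsv[:,:,1]>120)).astype(np.uint8)
        _,L,st,ce=cv2.connectedComponentsWithStats(m); l=L[v,u]
        cn=max(cv2.findContours((L==l).astype(np.uint8),0,1)[0],key=len)
        z=78 if k=='yellow' else 25
        P=ray(c,cn.reshape(-1,2),z); (cc,r)=cv2.minEnclosingCircle(P[:,:2].astype(np.float32))
        print(n,k,np.round(cc,1),round(r,1),ray(c,ce[l],z)[0].round(1))
    for k,uv in objs[n].items(): print(n,k,ray(c,uv,hz[k])[0].round(0))
E
python3 m0.py
```

```text
scene red [604.2 279. ] 35.4 [604.7 279.5  25. ]
scene blue [511.4 103.3] 35.4 [512.  103.7  25. ]
scene green [405.4 271.2] 34.9 [406. 272.  25.]
scene yellow [507.  218.1] 35.5 [507.8 218.4  78. ]
scene jam [ 508. -405.   37.]
scene milk [ 346. -297.   37.]
scene honey [ 422. -193.   37.]
scene copper [ 623. -220.   37.]
scene egg [ 631. -104.   30.]
scene mill [470. -55.  40.]
side red [604.9 277.7] 36.3 [604.6 278.7  25. ]
side blue [512. 101.] 36.3 [509.4  96.8  25. ]
side green [405.  270.8] 35.9 [405.  271.9  25. ]
side yellow [508.  216.6] 36.4 [507.2 217.7  78. ]
side jam [ 507. -408.   37.]
side milk [ 344. -302.   37.]
side honey [ 417. -197.   37.]
side copper [ 626. -227.   37.]
side egg [ 633. -109.   30.]
side mill [466. -57.  40.]
```

View pics/wrist0.png

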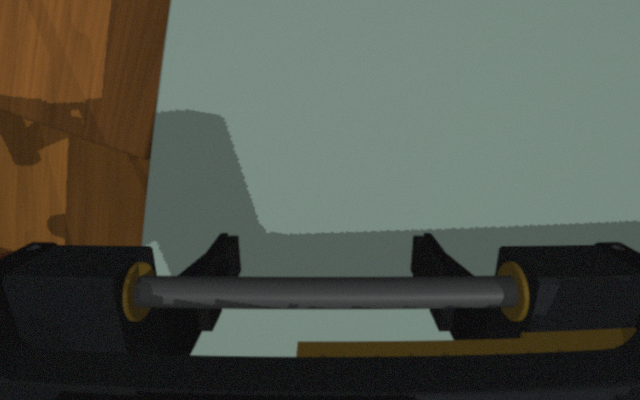

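{"api": "drive_tool", "payload": {
  "moves": [
    [[-0.394,0.108,0],14,0.087],
    [[-0.394,0.108,0],14,0.087],
    [[-0.394,0.108,0],14,0.087],
    [[-0.394,0.108,0],14,0.087],
    [[-0.394,0.108,0],14,0.087],
    [[-0.394,0.108,0],14,0.087],
    [[-0.394,0.108,0],14,0.087],
    [[-0.394,0.108,0],14,0.087],
    [[-0.394,0.108,0],14,0.087],
    [[-0.394,0.108,0],14,0.087]
  ],
  "squeeze": 20
}}

```text
t: 1.25
ee_pos: [508.2, -405.8, 243.8]
tcp_rot: [-0.001, 1.0, 0.0, -0.0]
wrist_force: [-0.4, -0.8, -0.7]
gripper_width: 86.8
grasp_force: 0.0
```

```bash
cat > look.py <<'E'
from h import *
import sys
s=arm.sense(); M=R.from_quat(s["tcp_rot"]).as_matrix()
print(s["t"],s["ee_pos"].round(1),"yaw y",np.degrees(np.arctan2(M[1,1],M[0,1])).round(1),"tilt",M[2].round(3),"q",s["qpos"].round(2),"w",round(s["gripper_width"],1),round(s["grasp_force"],1),s["wrist_force"].round(1))
if len(sys.argv)>1:
    c=cam("wrist"); save(c,sys.argv[1]); np.save(sys.argv[1]+".npy",dict(E=c["E"],M=c["M"],mtx=c["mtx"],dist=c["dist"],pixels=c["pixels"]),allow_pickle=True)
    P=dict(jam=(507,-407,74),milk=(345,-300,74),honey=(420,-195,74),copper=(625,-224,74),egg=(632,-107,60),mill=(468,-56,80))
    for k,p in P.items():
        uv=proj(c,p)[0]
        if 0<uv[0]<640 and 0<uv[1]<400: print(k,uv.round())
E
python3 look.py w1
```

```text
1.25 [ 508.2 -405.8  243.8] yaw y 90.1 tilt [ 0.001  0.001 -1.   ] q [-0.43  0.43  0.08 -0.   -1.22 -1.14] w 86.8 0.0 [-0.4 -0.8 -0.7]
jam [323. 178.]
honey [567.  82.]
copper [502. 291.]
egg [597. 288.]
```

View pics/w1.png

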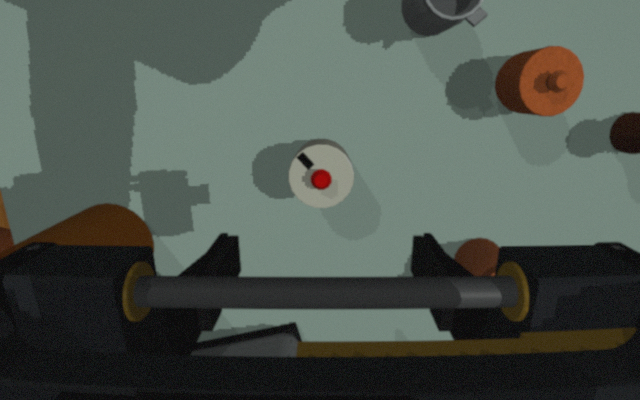

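The jam pot's lid with its slot is centred near (321,176) and its red knob is at (321,180), as predicted. The honey pot is at (540,80) and the milk pitcher at the top, near (440,5).

```bash
python3 - <<'E'
from h import *
c=np.load("w1.npy",allow_pickle=True).item(); hsv=cv2.cvtColor(c["pixels"],cv2.COLOR_RGB2HSV)
m=((hsv[:,:,1]>150)&(hsv[:,:,2]>120)&((hsv[:,:,0]<5)|(hsv[:,:,0]>175))); m[:140]=0;m[220:]=0
v,u=np.nonzero(m); print(ray(c,(u.mean(),v.mean()),70),len(u))
m=((hsv[:,:,1]<40)&(hsv[:,:,2]>150)).astype(np.uint8); m[:130]=0;m[220:]=0
cn=max(cv2.findContours(m,0,1)[0],key=cv2.contourArea);P=ray(c,cn.reshape(-1,2),59)[:,:2].astype(np.float32)
print(cv2.minEnclosingCircle(P)); c2=cam("scene"); print(ray(c2,[(560,385),(300,390),(165,205),(180,290),(120,235)],0).round())
E
```

```text
[[ 508.48933066 -407.4170267    70.        ]] 213
((529.8135986328125, -418.9556579589844), 11.320950508117676)
[[ 486.  626.    0.]
 [ 845.  221.    0.]
 [ 729. -435.    0.]
 [ 869. -162.    0.]
 [ 876. -434.    0.]]
```

{"api": "drive_tool", "payload": {
  "moves": [
    [[-0.001,0,0.05],0,0.087],
    [[-0.001,0,0.1],0,0.087],
    [[-0.001,0,0.14],0,0.087],
    [[-0.001,0,0.17],0,0.087],
    [[-0.001,0,0.19],0,0.087],
    [[-0.001,0,0.204],0,0.087],
    [[-0.001,0,0.204],0,0.087],
    [[-0.001,0,0.204],0,0.087],
    [[-0.001,0,0.204],0,0.05],
    [[-0.001,0,0.204],0,0.05]
  ],
  "squeeze": 20
}}

```text
t: 2.35
ee_pos: [508.4, -407.5, 42.1]
tcp_rot: [0.001, 1.0, -0.001, 0.001]
wrist_force: [0.4, 0.5, 0.3]
gripper_width: 77.5
grasp_force: 0.0
```

{"api": "drive_tool", "payload": {
  "moves": [
    [[0,0,0],0,0.05],
    [[0,0,0],0,0.05],
    [[0,0,0],0,0.05],
    [[0,0,0],0,0.05],
    [[0,0,0],0,0.05],
    [[0,0,-0.005],0,0.05],
    [[0,0,-0.01],0,0.05],
    [[0,0,-0.02],0,0.05],
    [[0,0,-0.03],0,0.05],
    [[0,0,-0.03],0,0.05]
  ]
}}

```text
t: 3.35
ee_pos: [508.8, -407.6, 72.6]
tcp_rot: [0.001, 1.0, -0.001, 0.002]
wrist_force: [0.8, -0.2, -2.0]
gripper_width: 62.3
grasp_force: 20.0
```

{"api": "drive_tool", "payload": {
  "moves": [
    [[0,0,-0.03],0,0.05],
    [[0,0,-0.07],0,0.05],
    [[0,0.01,-0.11],0,0.05],
    [[0,0.03,-0.13],0,0.05],
    [[0,0.06,-0.13],0,0.05],
    [[0,0.1,-0.13],0,0.05],
    [[0,0.145,-0.13],0,0.05],
    [[0,0.19,-0.13],0,0.05],
    [[0,0.235,-0.13],0,0.05],
    [[0,0.28,-0.13],0,0.05]
  ],
  "squeeze": 25
}}

```text
t: 4.35
ee_pos: [507.6, -125.3, 200.7]
tcp_rot: [0.001, 1.0, 0.0, 0.0]
wrist_force: [0.1, -0.2, -3.0]
gripper_width: 62.2
grasp_force: 25.0
```

{"api": "drive_tool", "payload": {
  "moves": [
    [[-0.01,0.045,0],0,0.05],
    [[-0.02,0.09,0],0,0.05],
    [[-0.03,0.135,0],0,0.05],
    [[-0.042,0.18,0],0,0.05],
    [[-0.054,0.225,0],0,0.05],
    [[-0.066,0.27,0],0,0.05],
    [[-0.078,0.315,0],0,0.05],
    [[-0.087,0.355,0],0,0.05],
    [[-0.093,0.385,0],0,0.05],
    [[-0.097,0.406,0],0,0.05]
  ]
}}

```text
t: 5.35
ee_pos: [605.6, 281.1, 199.9]
tcp_rot: [0.0, 1.0, 0.0, -0.0]
wrist_force: [-0.1, 0.2, -2.6]
gripper_width: 62.1
grasp_force: 25.0
```

```bash
python3 look.py w2
```

```text
5.35 [605.6 281.1 199.9] yaw y 90.0 tilt [ 0.001  0.    -1.   ] q [ 0.68  0.49  0.06 -0.   -1.14 -2.25] w 62.1 25.0 [-0.1  0.2 -2.6]
```

View pics/w2.png

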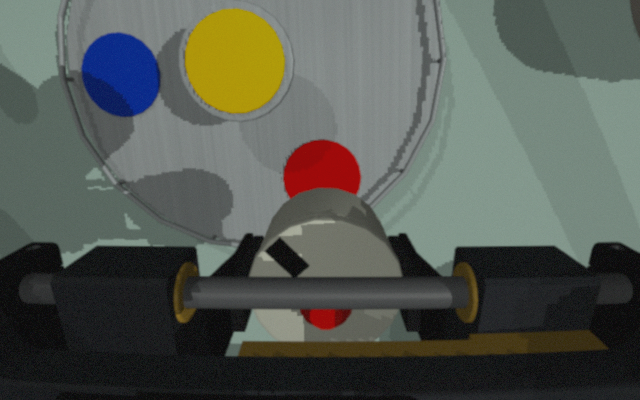

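The jam pot is held upright between the fingers. The red coaster is ahead of it, centred near (322,178), partly hidden, with yellow at (235,60) and blue at (120,75).

```bash
cat > coast.py <<'E'
from h import *
import sys
from scipy.optimize import least_squares
c=np.load(sys.argv[1]+".npy",allow_pickle=True).item(); hsv=cv2.cvtColor(c["pixels"],cv2.COLOR_RGB2HSV)
H=dict(red=0,yellow=25,green=60,blue=115)
for k,h in H.items():
    m=((np.abs((hsv[:,:,0].astype(int)-h+90)%180-90)<12)&(hsv[:,:,1]>130)&(hsv[:,:,2]>50)).astype(np.uint8); m[235:]=0
    cs=[x for x in cv2.findContours(m,0,1)[0] if cv2.contourArea(x)>800]
    if not cs: continue
    p=max(cs,key=cv2.contourArea).reshape(-1,2); p=p[(p[:,1]<390)&(p[:,1]>2)]
    P=ray(c,p,78 if k=='yellow' else 25)[:,:2]
    f=least_squares(lambda a:np.hypot(*(P-a).T)-36,P.mean(0),loss='soft_l1',f_scale=.7)
    print(k,f.x.round(1),"cost",round(f.cost/len(P),2))
E
python3 coast.py w2
```

```text
red [606.1 278.6] cost 3.77
yellow [508.7 217.7] cost 0.29
blue [513.1 103.2] cost 0.41
```

{"api": "drive_tool", "payload": {
  "moves": [
    [[0,0,0.03],0,0.05],
    [[0,0,0.06],0,0.05],
    [[0,0,0.09],0,0.05],
    [[0,0,0.11],0,0.05],
    [[0,0,0.12],0,0.05],
    [[0,0,0.127],0,0.05],
    [[0,0,0.13],0,0.05],
    [[0,0,0.132],0,0.05],
    [[0,0,0.133],0,0.05],
    [[0,0,0.133],0,0.05]
  ]
}}

```text
t: 6.4
ee_pos: [606.1, 279.0, 68.3]
tcp_rot: [0.001, 1.0, 0.0, 0.001]
wrist_force: [-0.3, -1.0, -2.7]
gripper_width: 62.0
grasp_force: 25.0
```

{"api": "drive_tool", "payload": {
  "moves": [
    [[0,0,0.0005],0,0.05],
    [[0,0,0.001],0,0.05],
    [[0,0,0.0015],0,0.05],
    [[0,0,0.0015],0,0.05],
    [[0,0,0.0015],0,0.05],
    [[0,0,0.0015],0,0.05],
    [[0,0,0.0015],0,0.05],
    [[0,0,0.0015],0,0.05],
    [[0,0,0.0015],0,0.05],
    [[0,0,0.0015],0,0.05]
  ]
}}

```text
t: 7.4
ee_pos: [606.0, 278.8, 66.5]
tcp_rot: [0.001, 1.0, 0.0, 0.0]
wrist_force: [-2.1, -0.8, 3.2]
gripper_width: 62.1
grasp_force: 25.0
```

{"api": "drive_tool", "payload": {
  "moves": [
    [[0,0,0],0,0.087],
    [[0,0,0],0,0.087],
    [[0,0,0],0,0.087],
    [[0,0,0],0,0.087],
    [[0,0,0],0,0.087],
    [[0,0,-0.02],0,0.087],
    [[0,0,-0.05],0,0.087],
    [[0,0,-0.09],0,0.087],
    [[0,0,-0.135],0,0.087],
    [[0,0,-0.18],0,0.087]
  ]
}}

```text
t: 8.4
ee_pos: [605.6, 278.6, 247.6]
tcp_rot: [0.001, 1.0, -0.0, -0.0]
wrist_force: [0.9, 0.9, -0.0]
gripper_width: 86.7
grasp_force: 0.0
```

{"api": "drive_tool", "payload": {
  "moves": [
    [[0.02,-0.044,0],0,0.087],
    [[0.039,-0.088,0],0,0.087],
    [[0.059,-0.132,0],0,0.087],
    [[0.079,-0.176,0],0,0.087],
    [[0.099,-0.22,0],0,0.087],
    [[0.118,-0.264,0],0,0.087],
    [[0.138,-0.308,0],0,0.087],
    [[0.158,-0.352,0],0,0.087],
    [[0.178,-0.396,0],0,0.087],
    [[0.197,-0.44,0],0,0.087]
  ]
}}

```text
t: 9.4
ee_pos: [406.9, -162.4, 246.5]
tcp_rot: [0.0, 1.0, -0.0, 0.001]
wrist_force: [1.1, -0.8, -0.4]
gripper_width: 86.9
grasp_force: 0.0
```

{"api": "drive_tool", "payload": {
  "moves": [
    [[0.02,-0.044,0],0,0.087],
    [[0.04,-0.088,0],0,0.087],
    [[0.055,-0.12,0],0,0.087],
    [[0.063,-0.139,0],0,0.087],
    [[0.063,-0.139,0],0,0.087],
    [[0.063,-0.139,0],0,0.087],
    [[0.063,-0.139,0],0,0.087],
    [[0.063,-0.139,0],0,0.087],
    [[0.063,-0.139,0],0,0.087],
    [[0.063,-0.139,0],0,0.087]
  ]
}}

```text
t: 10.4
ee_pos: [345.3, -299.3, 246.1]
tcp_rot: [0.0, 1.0, -0.0, 0.0]
wrist_force: [0.1, -0.9, -0.5]
gripper_width: 87.5
grasp_force: 0.0
```

```bash
python3 look.py w3
```

```text
10.4 [ 345.3 -299.3  246.1] yaw y 90.0 tilt [-0. -0. -1.] q [-0.36  0.09 -0.38 -0.   -1.1  -1.21] w 87.5 0.0 [ 0.1 -0.9 -0.5]
jam [223. 328.]
milk [324. 178.]
honey [431. 253.]
mill [560. 296.]
```

View pics/w3.png

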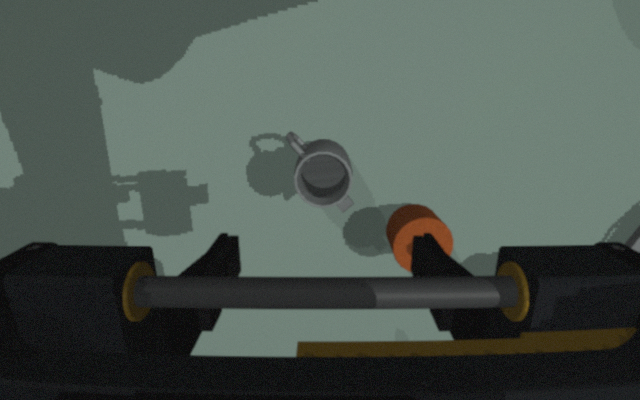

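The pitcher rim is centred at about (323,179), with the lip at (346,203) and the handle at (292,137). The honey pot is at (420,238).

```bash
python3 - <<'E'
from h import *
c=np.load("w3.npy",allow_pickle=True).item()
print(ray(c,[(323,179),(347,204),(425,240)],74).round(1), ray(c,(292,137),60).round(1))
cv2.imwrite("pics/w3c.png",cv2.resize(c["pixels"][120:220,260:390,::-1],None,fx=6,fy=6,interpolation=cv2.INTER_CUBIC)[:600])
E
```

```text
[[ 345.6 -300.5   74. ]
 [ 369.5 -278.3   74. ]
 [ 406.1 -202.2   74. ]] [[ 309.2 -329.1   60. ]]
```

View pics/w3c.png

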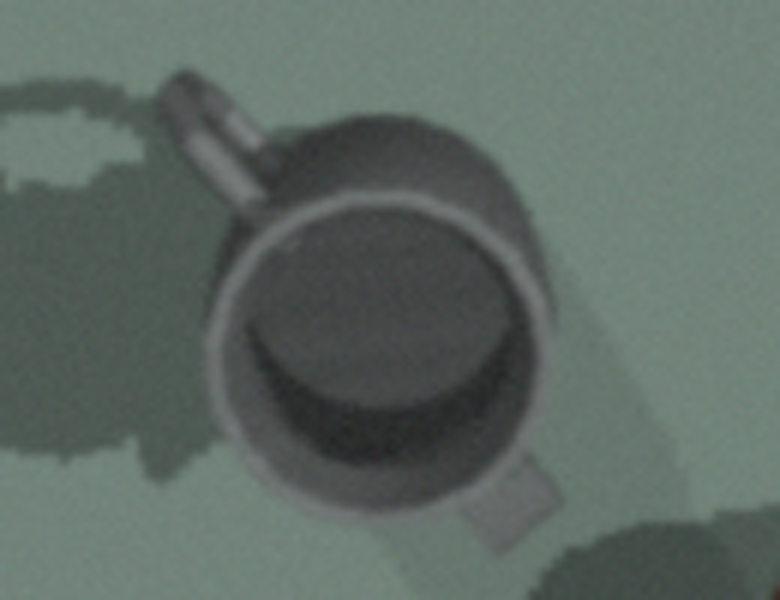

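{"api": "drive_tool", "payload": {
  "moves": [
    [[-0.001,0,0.02],-8,0.087],
    [[-0.001,0,0.04],-16,0.087],
    [[-0.001,0,0.06],-24,0.087],
    [[-0.001,0,0.08],-32,0.087],
    [[-0.001,0,0.1],-40,0.087],
    [[-0.001,0,0.13],-42,0.087],
    [[-0.001,0,0.16],-42,0.087],
    [[-0.001,0,0.185],-42,0.087],
    [[-0.001,0,0.205],-42,0.087],
    [[-0.001,0,0.2115],-42,0.087]
  ]
}}

```text
t: 11.45
ee_pos: [344.9, -299.3, 32.7]
tcp_rot: [-0.358, 0.934, 0.001, -0.001]
wrist_force: [-0.4, 0.2, 0.5]
gripper_width: 86.7
grasp_force: 0.0
```

{"api": "drive_tool", "payload": {
  "moves": [
    [[0,0,0],0,0.087],
    [[0,0,0],0,0.05],
    [[0,0,0],0,0.05],
    [[0,0,0],0,0.05],
    [[0,0,0],0,0.05],
    [[0,0,0],0,0.05],
    [[0,0,0],0,0.05],
    [[0,0,0],0,0.05],
    [[0,0,0],0,0.05],
    [[0,0,0],0,0.05]
  ],
  "squeeze": 20
}}

```text
t: 12.45
ee_pos: [346.2, -299.9, 34.9]
tcp_rot: [-0.358, 0.934, -0.0, 0.0]
wrist_force: [-0.6, 0.5, 5.1]
gripper_width: 55.4
grasp_force: 20.1
```

{"api": "drive_tool", "payload": {
  "moves": [
    [[0,0,-0.005],0,0.05],
    [[0,0,-0.01],0,0.05],
    [[0,0,-0.015],0,0.05],
    [[0,0,-0.02],0,0.05],
    [[0,0,-0.03],0,0.05],
    [[0,0,-0.04],0,0.05],
    [[0,0,-0.04],0,0.05],
    [[0,0,-0.04],0,0.05],
    [[0,0,-0.04],0,0.05],
    [[0,0,-0.04],0,0.05]
  ]
}}

```text
t: 13.45
ee_pos: [345.6, -299.7, 74.2]
tcp_rot: [-0.358, 0.934, 0.0, -0.0]
wrist_force: [-0.1, -0.1, -1.5]
gripper_width: 55.3
grasp_force: 20.0
```

```bash
python3 look.py w4; python3 -c "
import cv2;a=cv2.imread('pics/w4.png')[130:390,170:480];cv2.imwrite('pics/w4c.png',cv2.resize(a,None,fx=2,fy=2))"
```

```text
13.45 [ 345.6 -299.7   74.2] yaw y 131.9 tilt [ 0.     0.001 -1.   ] q [-0.36  0.32 -0.61 -0.   -0.64 -0.48] w 55.3 20.0 [-0.1 -0.1 -1.5]
milk [328. 268.]
```

View pics/w4c.png

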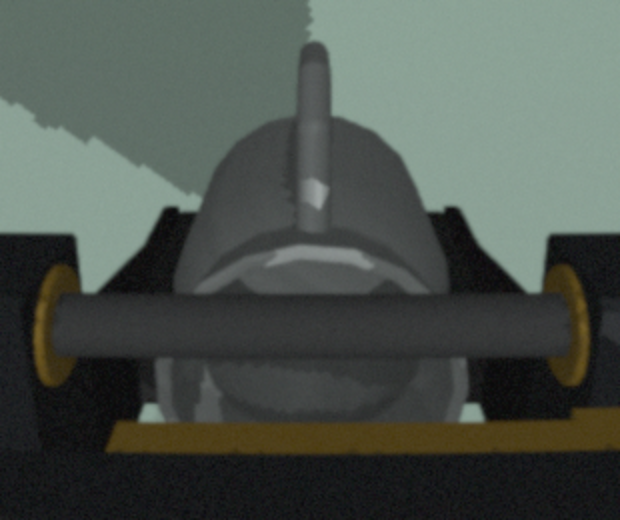

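The pitcher is held upright and centred, with its handle pointing straight up in the picture, at crop (315,60), clear of the fingers.

{"api": "drive_tool", "payload": {
  "moves": [
    [[0,0,-0.03],8,0.05],
    [[0,0,-0.07],16,0.05],
    [[-0.01,0.005,-0.105],24,0.05],
    [[-0.03,0.014,-0.125],32,0.05],
    [[-0.06,0.029,-0.125],40,0.05],
    [[-0.095,0.045,-0.125],48,0.05],
    [[-0.13,0.062,-0.125],56,0.05],
    [[-0.165,0.079,-0.125],64,0.05],
    [[-0.2,0.096,-0.125],72,0.05],
    [[-0.236,0.113,-0.125],80,0.05]
  ]
}}

```text
t: 14.5
ee_pos: [444.8, -59.9, 199.3]
tcp_rot: [0.317, 0.948, -0.0, -0.0]
wrist_force: [0.9, -0.9, -1.6]
gripper_width: 55.9
grasp_force: 19.9
```

{"api": "drive_tool", "payload": {
  "moves": [
    [[0.01,0.036,0],8,0.05],
    [[0.02,0.072,0],16,0.05],
    [[0.03,0.108,0],20,0.05],
    [[0.039,0.14,0],20,0.05],
    [[0.045,0.16,0],20,0.05],
    [[0.047,0.168,0],20,0.05],
    [[0.047,0.168,0],20,0.05],
    [[0.047,0.168,0],20,0.05],
    [[0.047,0.168,0],20,0.05],
    [[0.047,0.168,0],20,0.05]
  ]
}}

```text
t: 15.5
ee_pos: [507.2, 100.4, 199.7]
tcp_rot: [0.475, 0.88, 0.0, -0.0]
wrist_force: [-0.4, -0.8, -2.3]
gripper_width: 55.6
grasp_force: 20.0
```

```bash
python3 look.py w5; python3 coast.py w5
```

```text
15.5 [507.2 100.4 199.7] yaw y 33.3 tilt [ 0. -0. -1.] q [ 0.51  0.24 -0.32 -0.   -1.01 -3.07] w 55.6 20.0 [-0.4 -0.8 -2.3]
honey [ 88. 387.]
mill [187. 317.]
red [607.7 280.1] cost 2.14
yellow [508.4 217.2] cost 0.27
blue [514.2 100.9] cost 5.48
```

{"api": "drive_tool", "payload": {
  "moves": [
    [[0,0,0],-6,0.05],
    [[0,0,0],-12,0.05],
    [[0,0,0],-12,0.05],
    [[0,0,0],-12,0.05],
    [[0,0,0],-12,0.05],
    [[0,0,0],-12,0.05],
    [[0,0,0],-12,0.05],
    [[0,0,0],-12,0.05],
    [[0,0,0],-12,0.05],
    [[0,0,0],-12,0.05]
  ]
}}

```text
t: 16.55
ee_pos: [507.5, 101.4, 199.5]
tcp_rot: [0.38, 0.925, 0.0, -0.0]
wrist_force: [1.3, -0.8, -2.1]
gripper_width: 55.5
grasp_force: 20.0
```

```bash
python3 look.py w6; python3 coast.py w6; python3 -c "
import cv2;a=cv2.imread('pics/w6.png')[60:360,120:520];cv2.imwrite('pics/w6c.png',cv2.resize(a,None,fx=2,fy=2))"
```

```text
16.55 [507.5 101.4 199.5] yaw y 45.3 tilt [ 0. -0. -1.] q [ 0.51  0.24 -0.32 -0.   -1.01 -2.86] w 55.5 20.0 [ 1.3 -0.8 -2.1]
honey [ 39. 341.]
mill [158. 290.]
red [607.8 280. ] cost 2.22
yellow [508.4 217.2] cost 0.27
blue [514.6 101. ] cost 5.3
```

View pics/w6c.png

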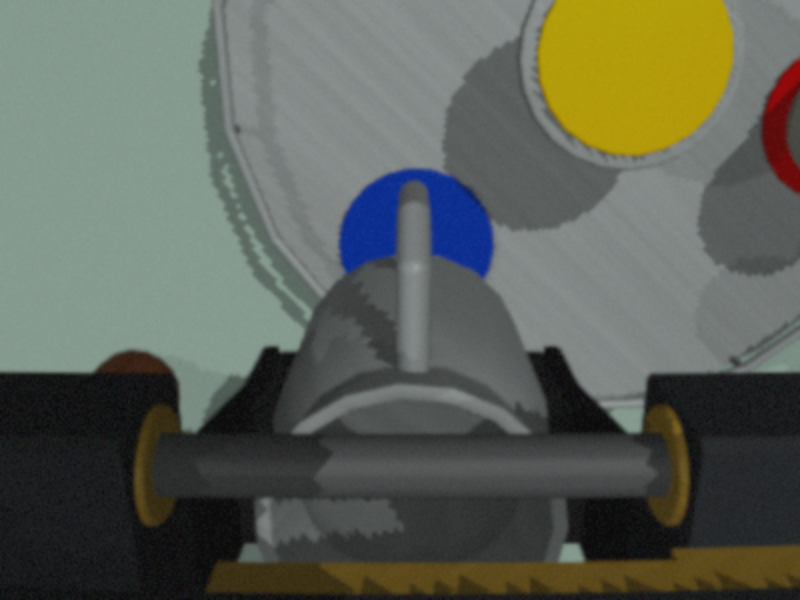

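Blue is at crop (415,230), ahead of the held pitcher, which is upright with its handle pointing inward. I'll correct about 5 mm and lower it.

{"api": "drive_tool", "payload": {
  "moves": [
    [[-0.0025,0.0045,0.02],0,0.05],
    [[-0.0025,0.0045,0.05],0,0.05],
    [[-0.0025,0.0045,0.08],0,0.05],
    [[-0.0025,0.0045,0.1],0,0.05],
    [[-0.0025,0.0045,0.117],0,0.05],
    [[-0.0025,0.0045,0.127],0,0.05],
    [[-0.0025,0.0045,0.133],0,0.05],
    [[-0.0025,0.0045,0.136],0,0.05],
    [[-0.0025,0.0045,0.137],0,0.05],
    [[-0.0025,0.0045,0.137],0,0.05]
  ]
}}

```text
t: 17.6
ee_pos: [512.8, 103.1, 63.1]
tcp_rot: [0.38, 0.925, 0.0, 0.0]
wrist_force: [0.3, -0.9, -1.2]
gripper_width: 55.2
grasp_force: 20.0
```

{"api": "drive_tool", "payload": {
  "moves": [
    [[0,0,0],0,0.05],
    [[0,0,0],0,0.05],
    [[0,0,0.0005],0,0.05],
    [[0,0,0.001],0,0.05],
    [[0,0,0.0015],0,0.05],
    [[0,0,0.002],0,0.05],
    [[0,0,0.002],0,0.05],
    [[0,0,0.002],0,0.05],
    [[0,0,0.002],0,0.05],
    [[0,0,0.002],0,0.05]
  ]
}}

```text
t: 18.6
ee_pos: [512.4, 102.9, 60.6]
tcp_rot: [0.38, 0.925, 0.0, 0.0]
wrist_force: [-0.6, -0.0, -2.0]
gripper_width: 55.4
grasp_force: 20.0
```

{"api": "drive_tool", "payload": {
  "moves": [
    [[0,0,0.0005],0,0.05],
    [[0,0,0.0005],0,0.05],
    [[0,0,0.001],0,0.05],
    [[0,0,0.001],0,0.05],
    [[0,0,0.001],0,0.05],
    [[0,0,0.001],0,0.05],
    [[0,0,0.001],0,0.05],
    [[0,0,0.001],0,0.05],
    [[0,0,0.001],0,0.05],
    [[0,0,0.001],0,0.05]
  ]
}}

```text
t: 19.6
ee_pos: [512.5, 102.9, 60.0]
tcp_rot: [0.38, 0.925, 0.0, 0.0]
wrist_force: [-1.9, -0.5, 4.8]
gripper_width: 55.3
grasp_force: 20.1
```

{"api": "drive_tool", "payload": {
  "moves": [
    [[0,0,0],0,0.066],
    [[0,0,0],0,0.066],
    [[0,0,0],0,0.066],
    [[0,0,0],0,0.066],
    [[0,0,0],0,0.066],
    [[0,0,-0.015],0,0.066],
    [[0,0,-0.045],0,0.066],
    [[0,0,-0.09],0,0.066],
    [[0,0,-0.135],0,0.087],
    [[0,0,-0.185],0,0.087]
  ]
}}

```text
t: 20.6
ee_pos: [511.7, 102.6, 245.8]
tcp_rot: [0.38, 0.925, -0.0, -0.001]
wrist_force: [1.6, 0.2, -0.6]
gripper_width: 75.3
grasp_force: 0.0
```

```bash
python3 look.py
```

```text
20.6 [511.7 102.6 245.8] yaw y 45.3 tilt [ 0.001 -0.001 -1.   ] q [ 0.51  0.21 -0.24 -0.   -1.12 -2.86] w 75.3 0.0 [ 1.6  0.2 -0.6]
```

{"api": "drive_tool", "payload": {
  "moves": [
    [[-0.02,-0.036,0],-8,0.087],
    [[-0.04,-0.072,0],-16,0.087],
    [[-0.06,-0.108,0],-24,0.087],
    [[-0.075,-0.135,0],-32,0.087],
    [[-0.08,-0.144,0],-40,0.087],
    [[-0.08,-0.144,0],-45,0.087],
    [[-0.08,-0.144,0],-45,0.087],
    [[-0.08,-0.144,0],-45,0.087],
    [[-0.08,-0.144,0],-45,0.087],
    [[-0.08,-0.144,0],-45,0.087]
  ]
}}

```text
t: 21.6
ee_pos: [468.2, -55.5, 244.5]
tcp_rot: [-0.003, 1.0, -0.0, -0.0]
wrist_force: [-0.4, 0.8, -0.4]
gripper_width: 87.0
grasp_force: 0.0
```

```bash
python3 look.py w7
```

```text
21.6 [468.2 -55.5 244.5] yaw y 90.3 tilt [ 0. -0. -1.] q [ 0.23  0.12 -0.35 -0.   -1.1  -1.79] w 87.0 0.0 [-0.4  0.8 -0.4]
milk [41. 39.]
honey [166. 125.]
copper [164. 323.]
egg [276. 323.]
mill [324. 180.]
```

View pics/w7.png

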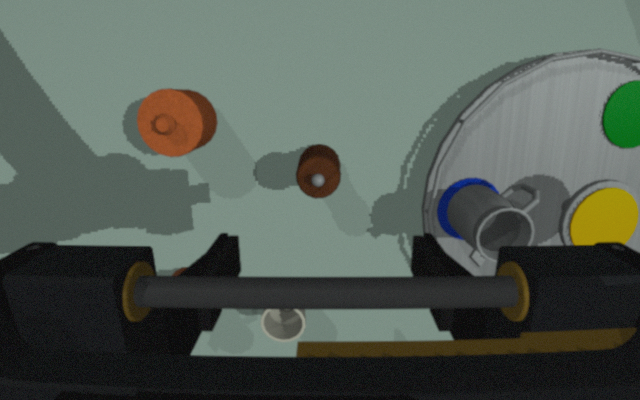

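The mill's head is at (318,172) and its ball at (318,181). The milk pitcher stands upright on blue. The egg cup is at (284,322).

```bash
python3 - <<'E'
from h import *
c=np.load("w7.npy",allow_pickle=True).item()
print(ray(c,[(318,181),(318.5,176)],76).round(1), ray(c,(284,322),60).round(1))
E
```

```text
[[469.5 -61.1  76. ]
 [464.9 -60.7  76. ]] [[631.  -98.4  60. ]]
```

{"api": "drive_tool", "payload": {
  "moves": [
    [[-0.001,-0.005,0.05],0,0.087],
    [[-0.001,-0.005,0.1],0,0.087],
    [[-0.001,-0.005,0.14],0,0.087],
    [[-0.001,-0.005,0.17],0,0.08],
    [[-0.001,-0.005,0.19],0,0.07],
    [[-0.001,-0.005,0.2045],0,0.06],
    [[-0.001,-0.005,0.2045],0,0.055],
    [[-0.001,-0.005,0.2045],0,0.05],
    [[-0.001,-0.005,0.2045],0,0.045],
    [[-0.001,-0.005,0.2045],0,0.042]
  ]
}}

```text
t: 22.65
ee_pos: [469.9, -60.7, 41.1]
tcp_rot: [-0.003, 1.0, 0.0, 0.001]
wrist_force: [-0.8, -1.4, 1.1]
gripper_width: 44.9
grasp_force: 0.9
```

{"api": "drive_tool", "payload": {
  "moves": [
    [[0,0,0],0,0.038],
    [[0,0,0],0,0.035],
    [[0,0,0],0,0.03],
    [[0,0,0],0,0.03],
    [[0,0,0],0,0.03],
    [[0,0,-0.005],0,0.03],
    [[0,0,-0.01],0,0.03],
    [[0,0,-0.02],0,0.03],
    [[0,0,-0.03],0,0.03],
    [[0,0,-0.03],0,0.03]
  ],
  "squeeze": 20
}}

```text
t: 23.65
ee_pos: [470.3, -60.6, 71.8]
tcp_rot: [-0.003, 1.0, 0.0, 0.002]
wrist_force: [1.3, 0.3, -1.4]
gripper_width: 41.7
grasp_force: 19.5
```

```bash
python3 look.py w8; python3 -c "
import cv2;a=cv2.imread('pics/w8.png')[130:390,170:480];cv2.imwrite('pics/w8c.png',cv2.resize(a,None,fx=2,fy=2))"
```

```text
23.65 [470.3 -60.6  71.8] yaw y 90.4 tilt [-0.004  0.001 -1.   ] q [ 0.22  0.34 -0.58  0.   -0.64 -1.78] w 41.7 19.5 [ 1.3  0.3 -1.4]
honey [  4. 159.]
mill [334. 275.]
```

View pics/w8c.png

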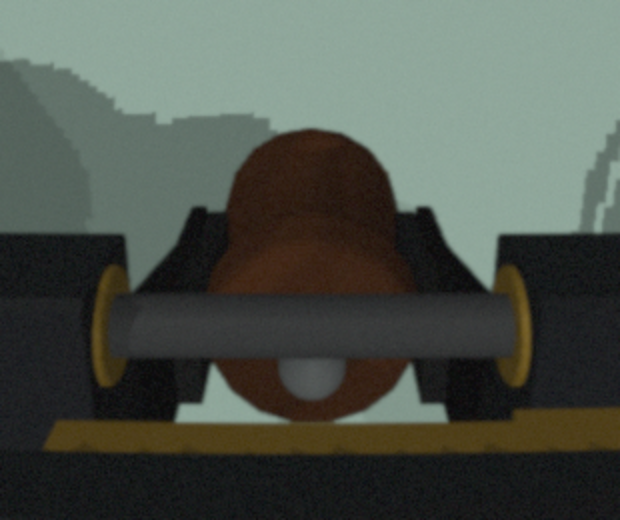

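The mill is held upright and centred between the fingers, with its ball at crop (312,375).

{"api": "drive_tool", "payload": {
  "moves": [
    [[0,0,-0.04],0,0.03],
    [[0,0,-0.085],0,0.03],
    [[0.002,0.01,-0.12],0,0.03],
    [[0.006,0.03,-0.13],0,0.03],
    [[0.012,0.065,-0.13],0,0.03],
    [[0.02,0.105,-0.13],0,0.03],
    [[0.028,0.15,-0.13],0,0.03],
    [[0.037,0.195,-0.13],0,0.03],
    [[0.045,0.24,-0.13],0,0.03],
    [[0.053,0.285,-0.13],0,0.03]
  ]
}}

```text
t: 24.7
ee_pos: [413.3, 225.4, 199.8]
tcp_rot: [-0.003, 1.0, -0.0, -0.0]
wrist_force: [1.0, -0.5, -1.6]
gripper_width: 41.7
grasp_force: 19.5
```

{"api": "drive_tool", "payload": {
  "moves": [
    [[0.005,0.025,0],0,0.03],
    [[0.008,0.04,0],0,0.03],
    [[0.009,0.047,0],0,0.03],
    [[0.009,0.047,0],0,0.03],
    [[0.009,0.047,0],0,0.03],
    [[0.009,0.047,0],0,0.03],
    [[0.009,0.047,0],0,0.03],
    [[0.009,0.047,0],0,0.03],
    [[0.009,0.047,0],0,0.03],
    [[0.009,0.047,0],0,0.03]
  ]
}}

```text
t: 25.7
ee_pos: [405.2, 270.7, 200.1]
tcp_rot: [-0.003, 1.0, 0.0, 0.0]
wrist_force: [0.6, -0.0, -1.2]
gripper_width: 41.9
grasp_force: 19.5
```

```bash
python3 look.py w9; python3 coast.py w9
```

```text
25.7 [405.2 270.7 200.1] yaw y 90.3 tilt [-0.  0. -1.] q [ 0.92  0.19 -0.39 -0.   -0.99 -2.49] w 41.9 19.5 [ 0.6 -0.  -1.2]
green [406.8 271.1] cost 2.92
```

{"api": "drive_tool", "payload": {
  "moves": [
    [[-0.0005,0,0.03],0,0.03],
    [[-0.0005,0,0.06],0,0.03],
    [[-0.0005,0,0.09],0,0.03],
    [[-0.0005,0,0.11],0,0.03],
    [[-0.0005,0,0.121],0,0.03],
    [[-0.0005,0,0.128],0,0.03],
    [[-0.0005,0,0.131],0,0.03],
    [[-0.0005,0,0.132],0,0.03],
    [[-0.0005,0,0.132],0,0.03],
    [[-0.0005,0,0.132],0,0.03]
  ]
}}

```text
t: 26.75
ee_pos: [406.0, 271.2, 68.8]
tcp_rot: [-0.003, 1.0, 0.001, 0.001]
wrist_force: [-0.8, -0.2, -1.6]
gripper_width: 41.6
grasp_force: 19.5
```

{"api": "drive_tool", "payload": {
  "moves": [
    [[0,0,0.0005],0,0.03],
    [[0,0,0.001],0,0.03],
    [[0,0,0.0015],0,0.03],
    [[0,0,0.002],0,0.03],
    [[0,0,0.0025],0,0.03],
    [[0,0,0.0025],0,0.03],
    [[0,0,0.0025],0,0.03],
    [[0,0,0.0025],0,0.03],
    [[0,0,0.0025],0,0.03],
    [[0,0,0.0025],0,0.03]
  ]
}}

```text
t: 27.75
ee_pos: [405.7, 270.8, 66.0]
tcp_rot: [-0.003, 1.0, 0.0, 0.0]
wrist_force: [-2.3, -1.7, 5.3]
gripper_width: 41.8
grasp_force: 20.2
```

{"api": "drive_tool", "payload": {
  "moves": [
    [[0,0,0],0,0.07],
    [[0,0,0],0,0.07],
    [[0,0,0],0,0.07],
    [[0,0,0],0,0.07],
    [[0,0,0],0,0.07],
    [[0,0,-0.015],0,0.07],
    [[0,0,-0.045],0,0.07],
    [[0,0,-0.09],0,0.07],
    [[0,0,-0.135],0,0.087],
    [[0,0,-0.18],0,0.087]
  ]
}}

```text
t: 28.75
ee_pos: [405.4, 270.5, 247.3]
tcp_rot: [-0.003, 1.0, -0.0, -0.0]
wrist_force: [0.6, 1.3, -0.6]
gripper_width: 79.2
grasp_force: 0.0
```

{"api": "drive_tool", "payload": {
  "moves": [
    [[-0.023,-0.038,0],0,0.087],
    [[-0.046,-0.076,0],0,0.087],
    [[-0.07,-0.114,0],0,0.087],
    [[-0.093,-0.152,0],0,0.087],
    [[-0.116,-0.19,0],0,0.087],
    [[-0.139,-0.228,0],0,0.087],
    [[-0.162,-0.266,0],0,0.087],
    [[-0.186,-0.304,0],0,0.087],
    [[-0.209,-0.342,0],0,0.087],
    [[-0.226,-0.373,0],0,0.087]
  ]
}}

```text
t: 29.75
ee_pos: [634.8, -103.0, 244.9]
tcp_rot: [-0.002, 1.0, -0.0, -0.0]
wrist_force: [-0.4, 0.2, 0.6]
gripper_width: 87.2
grasp_force: 0.0
```

{"api": "drive_tool", "payload": {
  "moves": [
    [[0,0,0],0,0.087],
    [[0,0,0],0,0.087],
    [[0,0,0],0,0.087],
    [[0,0,0],0,0.087],
    [[0,0,0],0,0.087],
    [[0,0,0],0,0.087],
    [[0,0,0],0,0.087],
    [[0,0,0],0,0.087],
    [[0,0,0],0,0.087],
    [[0,0,0],0,0.087]
  ]
}}

```text
t: 30.75
ee_pos: [633.9, -100.8, 245.5]
tcp_rot: [-0.003, 1.0, -0.0, -0.0]
wrist_force: [-0.1, 0.0, -0.3]
gripper_width: 86.7
grasp_force: 0.0
```

```bash
python3 look.py w10
```

```text
30.75 [ 633.9 -100.8  245.5] yaw y 90.3 tilt [ 0. -0. -1.] q [ 0.09  0.41  0.05  0.   -1.21 -1.66] w 86.7 0.0 [-0.1  0.  -0.3]
copper [189. 169.]
egg [318. 173.]
```

View pics/w10.png

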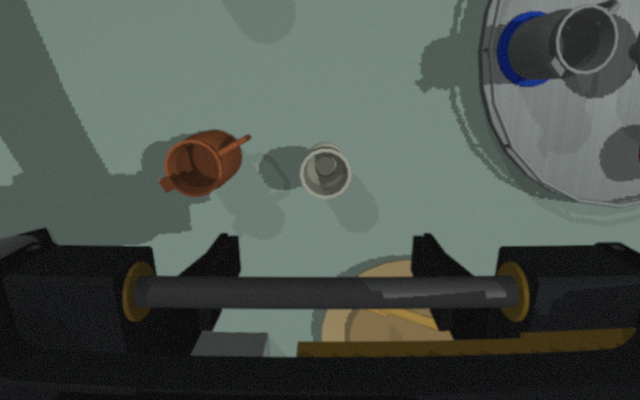

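The egg cup's rim is at (325,172). The copper pitcher is at (195,166), with its handle tip at (248,138) pointing towards the cup. I'll turn the grip to stay clear of that handle.

```bash
python3 - <<'E'
from h import *
c=np.load("w10.npy",allow_pickle=True).item()
print(ray(c,(325.5,171.5),60).round(1), ray(c,(248,138),60).round(1), ray(c,(248,138),30).round(1))
g=c["pixels"].min(2)[125:215,280:375]; m=((g>150)).astype(np.uint8)
v,u=np.nonzero(m); print(u.min()+280,u.max()+280,v.min()+125,v.max()+125)
E
```

```text
[[630.2 -99.8  60. ]] [[ 598.9 -171.5   60. ]] [[ 602.6 -178.    30. ]]Traceback (most recent call last):
  File "<stdin>", line 5, in <module>
    return umr_minimum(a, axis, None, out, keepdims, initial, where)
ValueError: zero-size array to reduction operation minimum which has no identity
```

{"api": "drive_tool", "payload": {
  "moves": [
    [[0.003,0.0015,0.02],-8,0.08],
    [[0.003,0.0015,0.05],-16,0.078],
    [[0.003,0.0015,0.08],-24,0.076],
    [[0.003,0.0015,0.11],-30,0.076],
    [[0.003,0.0015,0.14],-30,0.076],
    [[0.003,0.0015,0.17],-30,0.076],
    [[0.003,0.0015,0.19],-30,0.076],
    [[0.003,0.0015,0.198],-30,0.076],
    [[0.003,0.0015,0.198],-30,0.076],
    [[0.003,0.0015,0.198],-30,0.07]
  ],
  "squeeze": 12
}}

```text
t: 31.8
ee_pos: [631.8, -99.4, 48.6]
tcp_rot: [-0.262, 0.965, -0.0, 0.001]
wrist_force: [0.6, 0.4, 0.2]
gripper_width: 73.0
grasp_force: 0.0
```

{"api": "drive_tool", "payload": {
  "moves": [
    [[0,0,0],0,0.062],
    [[0,0,0],0,0.056],
    [[0,0,0],0,0.052],
    [[0,0,0],0,0.048],
    [[0,0,0],0,0.044],
    [[0,0,0],0,0.04],
    [[0,0,0],0,0.04],
    [[0,0,0],0,0.04],
    [[0,0,-0.005],0,0.04],
    [[0,0,-0.01],0,0.04]
  ]
}}

```text
t: 32.8
ee_pos: [630.2, -99.2, 57.2]
tcp_rot: [-0.262, 0.965, 0.0, -0.001]
wrist_force: [0.7, -0.3, -0.8]
gripper_width: 47.2
grasp_force: 11.8
```

{"api": "drive_tool", "payload": {
  "moves": [
    [[0,0,-0.01],0,0.04],
    [[0,0,-0.02],0,0.04],
    [[0,0,-0.03],0,0.04],
    [[0,0,-0.03],0,0.04],
    [[0,0,-0.03],0,0.04],
    [[0,0,-0.03],0,0.04],
    [[0,0,-0.03],0,0.04],
    [[0,0,-0.03],0,0.04],
    [[0,0,-0.03],0,0.04],
    [[0,0,-0.03],0,0.04]
  ]
}}

```text
t: 33.8
ee_pos: [630.8, -99.4, 87.3]
tcp_rot: [-0.262, 0.965, 0.0, -0.0]
wrist_force: [-0.4, -0.3, -1.2]
gripper_width: 47.0
grasp_force: 11.8
```

```bash
python3 look.py w11; python3 -c "
import cv2;a=cv2.imread('pics/w11.png')[130:390,170:480];cv2.imwrite('pics/w11c.png',cv2.resize(a,None,fx=2,fy=2))"
```

```text
33.8 [630.8 -99.4  87.3] yaw y 120.3 tilt [ 0.  0. -1.] q [ 0.1   0.55 -0.15 -0.   -0.87 -1.14] w 47.0 11.8 [-0.4 -0.3 -1.2]
copper [ 88. 113.]
egg [312. 239.]
```

View pics/w11c.png

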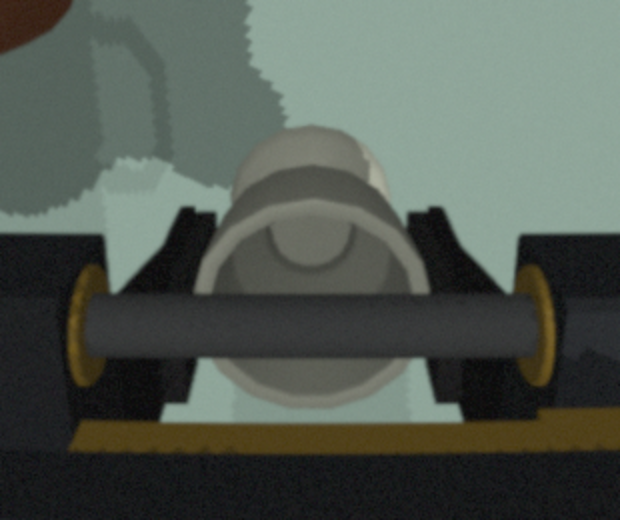

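The egg cup is held upright and centred, with its rim at crop (312,300).

{"api": "drive_tool", "payload": {
  "moves": [
    [[0,0,-0.04],0,0.04],
    [[0,0,-0.085],0,0.04],
    [[-0.002,0.012,-0.125],0,0.04],
    [[-0.006,0.04,-0.138],0,0.04],
    [[-0.013,0.08,-0.138],0,0.04],
    [[-0.02,0.124,-0.138],0,0.04],
    [[-0.027,0.168,-0.138],0,0.04],
    [[-0.034,0.212,-0.138],0,0.04],
    [[-0.041,0.255,-0.138],0,0.04],
    [[-0.047,0.29,-0.138],0,0.04]
  ]
}}

```text
t: 34.85
ee_pos: [523.8, 176.6, 225.8]
tcp_rot: [-0.262, 0.965, 0.0, 0.0]
wrist_force: [0.6, -0.2, -1.5]
gripper_width: 47.3
grasp_force: 11.8
```

{"api": "drive_tool", "payload": {
  "moves": [
    [[-0.004,0.025,0],0,0.04],
    [[-0.006,0.039,0],0,0.04],
    [[-0.007,0.0455,0],0,0.04],
    [[-0.007,0.0455,0],0,0.04],
    [[-0.007,0.0455,0],0,0.04],
    [[-0.007,0.0455,0],0,0.04],
    [[-0.007,0.0455,0],0,0.04],
    [[-0.007,0.0455,0],0,0.04],
    [[-0.007,0.0455,0],0,0.04],
    [[-0.007,0.0455,0],0,0.04]
  ]
}}

```text
t: 35.85
ee_pos: [508.1, 217.3, 225.5]
tcp_rot: [-0.262, 0.965, 0.0, -0.0]
wrist_force: [0.9, 0.8, -1.4]
gripper_width: 47.0
grasp_force: 11.8
```

```bash
python3 look.py w12; python3 coast.py w12
```

```text
35.85 [508.1 217.3 225.5] yaw y 120.3 tilt [ 0.  0. -1.] q [ 0.7   0.28 -0.2  -0.   -1.09 -1.74] w 47.0 11.8 [ 0.9  0.8 -1.4]
red [403.6 319.9] cost 5.54
yellow [508.5 217.4] cost 3.79
green [406.2 272.7] cost 3.49
```

{"api": "drive_tool", "payload": {
  "moves": [
    [[0,0,0.03],0,0.04],
    [[0,0,0.055],0,0.04],
    [[0,0,0.075],0,0.04],
    [[0,0,0.088],0,0.04],
    [[0,0,0.094],0,0.04],
    [[0,0,0.097],0,0.04],
    [[0,0,0.098],0,0.04],
    [[0,0,0.098],0,0.04],
    [[0,0,0.098],0,0.04],
    [[0,0,0.098],0,0.04]
  ]
}}

```text
t: 36.9
ee_pos: [508.2, 217.7, 128.1]
tcp_rot: [-0.262, 0.965, 0.0, 0.001]
wrist_force: [0.5, 0.2, -0.9]
gripper_width: 46.8
grasp_force: 11.8
```

{"api": "drive_tool", "payload": {
  "moves": [
    [[0,0,0.0005],0,0.04],
    [[0,0,0.001],0,0.04],
    [[0,0,0.0015],0,0.04],
    [[0,0,0.002],0,0.04],
    [[0,0,0.002],0,0.04],
    [[0,0,0.002],0,0.04],
    [[0,0,0.002],0,0.04],
    [[0,0,0.002],0,0.04],
    [[0,0,0.002],0,0.04],
    [[0,0,0.002],0,0.04]
  ]
}}

```text
t: 37.9
ee_pos: [508.2, 217.5, 125.8]
tcp_rot: [-0.262, 0.965, -0.0, 0.0]
wrist_force: [-0.6, -0.2, 3.2]
gripper_width: 47.3
grasp_force: 12.1
```

Contact. Release, lift clear and check.

{"api": "drive_tool", "payload": {
  "moves": [
    [[0,0,0],0,0.07],
    [[0,0,0],0,0.07],
    [[0,0,0],0,0.07],
    [[0,0,0],0,0.07],
    [[0,0,0],0,0.07],
    [[0,0,-0.015],0,0.07],
    [[0,0,-0.045],0,0.07],
    [[0,0,-0.085],0,0.07],
    [[0,0,-0.12],0,0.07],
    [[0,0,-0.14],0,0.07]
  ]
}}

```text
t: 38.9
ee_pos: [508.9, 218.0, 269.0]
tcp_rot: [-0.262, 0.965, 0.001, 0.002]
wrist_force: [0.4, -0.0, -0.2]
gripper_width: 70.2
grasp_force: 0.0
```

{"api": "drive_tool", "payload": {
  "moves": [
    [[0.01,-0.04,-0.02],0,0.07],
    [[0.02,-0.08,-0.04],0,0.07],
    [[0.03,-0.12,-0.06],0,0.07],
    [[0.04,-0.16,-0.06],0,0.07],
    [[0.05,-0.2,-0.06],0,0.07],
    [[0.06,-0.24,-0.06],0,0.07],
    [[0.07,-0.28,-0.06],0,0.07],
    [[0.07,-0.3,-0.06],0,0.07],
    [[0.07,-0.3,-0.06],0,0.07],
    [[0.07,-0.3,-0.06],0,0.07]
  ]
}}

```text
t: 39.9
ee_pos: [598.9, -76.9, 325.0]
tcp_rot: [-0.261, 0.965, 0.0, -0.0]
wrist_force: [0.5, -0.2, -0.8]
gripper_width: 69.9
grasp_force: 0.0
```

```bash
python3 look.py; python3 - <<'E'
from h import *
a=cam("scene")["pixels"][130:350,200:470]; b=cam("side")["pixels"][130:330,200:410]
a=cv2.resize(a,(490,400),interpolation=cv2.INTER_CUBIC); b=cv2.resize(b,(310,400)[:1]+(295,),interpolation=cv2.INTER_CUBIC)
o=np.zeros((400,800,3),np.uint8); o[:,:490]=a; o[:295,490:]=b
cv2.imwrite("pics/final.png",o[:,:,::-1])
E
```

```text
39.9 [598.9 -76.9 325. ] yaw y 120.3 tilt [ 0.001  0.001 -1.   ] q [ 0.14  0.31  0.09 -0.   -1.36 -1.18] w 69.9 0.0 [ 0.5 -0.2 -0.8]
```

View pics/final.png

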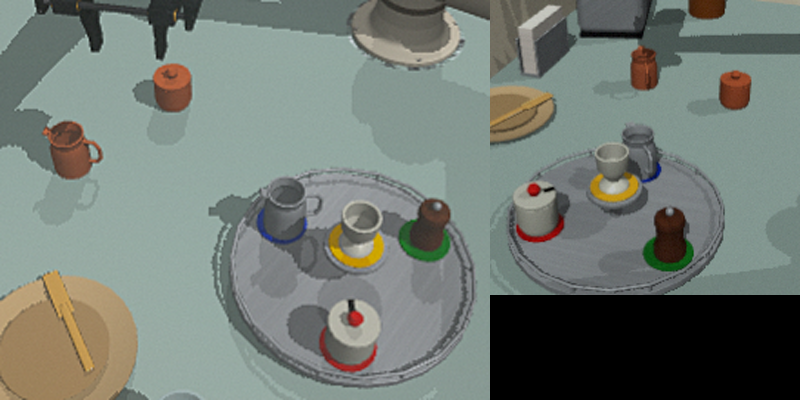

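All four items stand upright and centred: jam on red (350,345), milk on blue (283,220), mill on green (427,235) and egg cup on yellow (357,240). The honey pot and copper pitcher are where they were.

```bash
python3 -c "
from workcell import arm
print(arm.job_done())"
```

```text
the job is handed in; nothing more can be done
None
```

The caddy is restocked and handed in at about 40 s: all four items stand upright on their coasters, placed in the order asked, and the honey pot and copper pitcher were left undisturbed; no verdict came back.

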